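# Load the bowl press and hold its guarded lever

### The arm

A 7-joint arm with a two-finger parallel gripper is mounted at the origin on the work surface. World frame = base frame: x ahead of the robot, y to its left, z up, the work surface at z = 0. Lengths are in m, angles in rad, forces in N, time in s.
With the tool pointing down it reaches from about 0.4 to 0.9 m from the base axis. Payload 5.6 kg.
Tool frame: the origin (TCP) lies midway between the tips of the shut fingers; the grasp point (between the pads) lies 19 mm behind it; z points along the fingers, y is the line along which they close (so a half turn about z gives the same grasp; the last joint's range is limited). The gripper opens to 92 mm and grips with 3 to 60 N. Pads are 20 mm wide; open, the fingers measure 128 mm over their backs; the gripper's body (75 mm by 189 mm) begins 69 mm behind the grasp point.
Start: joints at [-1.187, 0.468, -0.012, 1.603, 0.006, 1.071, -0.056], TCP at [0.269, 0.592, 0.188] pointing down, gripper open.
Joint ranges: [-2.53, 2.53], [-0.31, 2.02], [-1.57, 1.55], [0.28, 2.44], [-1.29, 4.43], [0.15, 1.84], [-2.92, 2.92]. Speed limits (rad/s): [2.57, 2.57, 3.14, 3.14, 3.14, 3.14, 3.14].

### API

Orientations are given as a 3x3 rotation matrix whose columns are the frame's x, y, z axes.
In Python, from station import env, effector, solver, viewer, workorder, search_frame, tip_of gives the robot as it stands. Calls block until the motion is done:
- env.reach(position, orientation): joint-space move of the TCP to a pose.
- env.movel(position, frame=None, rate=0.15): straight line of the TCP; frame=None keeps the orientation; rate is the mean speed in m/s.
- env.goto_joints(angles): joint-space move.
- effector.release() and effector.grasp(squeeze=None): open the fingers fully, or close them until they stop; squeeze is the grip in N (None keeps the last).
- env.pause(seconds).
- solver.inverse_kinematics(position, orientation): joint angles nearest the present ones, or None.
- env.sense(): the state.
- viewer.read_camera(name): name is "scene" or "side" or "wrist"; returns (picture, depth): 420x560x3 uint8, red, green, blue; 420x560 float32, m along the optical axis (not along the pixel's ray), 0 where there is no reading.
- viewer.camera_info(name): a dict with "intrinsics" (3x3 intrinsics, pixels), "eye" and "rotation" of the camera in the world; the wrist camera has in their place "T_tool_cam" (4x4, takes a point from camera to tool coordinates, whose origin is the TCP and whose axes are the flange's). Camera axes: x right, y up, looking along -z (the intrinsics and any distortion apply to the point x, -y, -z); pixel columns grow to the right and rows downward; lengths in m; the calibration is good to about 2 mm. A picture is of the moment at which its call begins: read the wrist's pose just before it. camera_info takes no time and is no camera call.
A pose or a line that the arm cannot do raises env.PlanningError and nothing moves.
- workorder.finish_job(): hands the job in; it is judged then, once.
Trained networks look in the newest picture that a camera, given by its name, has taken for a name from the list of things; names that differ only in an ending like _2 or _b are one class to them, and where a whole thing is asked for, a point or a joint stands for the part that bears it (a point fixed in the world has none). Each returns a list of dicts, best first, with "score" (0 to 1); they miss things now and then, are a little off and sometimes report something else, mostly with a low value. They report only what shows in the picture. A call takes as long as a camera call. They do not tell look-alikes from the thing itself.
- search_frame(camera, name): "at" ([x, y, z] in m, in world coordinates, good to about 4 mm: the middle of the surface that is visible of it).
- tip_of(camera, name): "at" ([x, y, z] in m, in world coordinates, good to about 4 mm: a listed point, or the origin of a listed thing).
The state is a dict: "t": time; "joint_positions": joint angles; "joint_velocities": joint speeds; "tau": joint torques, N m; "ee_pos": TCP position; "tcp_rot": TCP orientation; "wrist_force": force on the tool from outside, world axes, zero at the start; "moment": the same for the moment, N m; "gripper_width": finger opening in m; "grasp_force": force on a finger pad.
Only numpy, scipy, OpenCV 4.12 (cv2) and the standard library are available. Lean on these libraries where they do the work, as an engineer would, in place of code of your own. Each camera call takes 0.05 s, during which the arm holds its last target. There are 200 camera calls.

### The job

First put one spare bowl, upright and fully down, into each empty pocket of the bowl press, leaving the bowls already seated, the spare left over and everything else on the table where they are. Then flip the red safety catch all the way over to the left, and only after that pull the black-barred lever towards the robot to its stop. The lever springs back when let go: finish while gripping or pressing its bar with the fingers, holding it fully pulled.

Things in the scene. Friction and masses are not known exactly. Their poses are not given: they have to be found in the camera images.
- press: hand-operated bowl press fixed to the table: a blue strip with four round, black-floored pockets in a row, and the lever and catch on its left (+y) end. Origin: centre of its underside on the table. Its x axis points away from the operator (the front is -x), y along the row of pockets to the left, z up. The plate top is 22 mm above the table.
- gate (a joint): slide (m) of the black-padded hold-down gate on two guide rods 58 mm above the table: 0 = waiting behind the pockets, front edge 78 mm behind their centres, top 66 mm above the table. The lever drives it towards the front, over the bowl rims (0.055 at full pull; it clears seated bowls by 7 mm).
- pocket_0 (a point): centre of the floor of a pocket in the blue strip, 10 mm above the table and 12 mm below the plate top. The round pocket is 65 mm across, chamfered; neighbouring pockets are 80 mm apart. It holds one bowl; a seated bowl's origin lies at this point and its rim 44 mm above the table. Two of the four start empty, which two varies.
- pocket_1 (a point): centre of the floor of a pocket in the blue strip, 10 mm above the table and 12 mm below the plate top. The round pocket is 65 mm across, chamfered; neighbouring pockets are 80 mm apart. It holds one bowl; a seated bowl's origin lies at this point and its rim 44 mm above the table. Two of the four start empty, which two varies.
- pocket_2 (a point): centre of the floor of a pocket in the blue strip, 10 mm above the table and 12 mm below the plate top. The round pocket is 65 mm across, chamfered; neighbouring pockets are 80 mm apart. It holds one bowl; a seated bowl's origin lies at this point and its rim 44 mm above the table. Two of the four start empty, which two varies.
- pocket_3 (a point): centre of the floor of a pocket in the blue strip, 10 mm above the table and 12 mm below the plate top. The round pocket is 65 mm across, chamfered; neighbouring pockets are 80 mm apart. It holds one bowl; a seated bowl's origin lies at this point and its rim 44 mm above the table. Two of the four start empty, which two varies.
- bowl_0: palm-leaf dip bowl, open and upright: rim 62 mm across outside, foot 52 mm, 34 mm high, wall 3.5 mm, about 25 g. Origin: centre of its underside; z up. Starts seated in one of the pockets.
- bowl_1: palm-leaf dip bowl, open and upright: rim 62 mm across outside, foot 52 mm, 34 mm high, wall 3.5 mm, about 25 g. Origin: centre of its underside; z up. Starts seated in one of the pockets.
- bowl_2: palm-leaf dip bowl, open and upright: rim 62 mm across outside, foot 52 mm, 34 mm high, wall 3.5 mm, about 25 g. Origin: centre of its underside; z up. A spare, starts upright on the table to the right of the press.
- bowl_3: palm-leaf dip bowl, open and upright: rim 62 mm across outside, foot 52 mm, 34 mm high, wall 3.5 mm, about 25 g. Origin: centre of its underside; z up. A spare, starts upright on the table to the right of the press.
- bowl_4: palm-leaf dip bowl, open and upright: rim 62 mm across outside, foot 52 mm, 34 mm high, wall 3.5 mm, about 25 g. Origin: centre of its underside; z up. A spare, starts upright on the table to the right of the press.
- catch (a joint): angle of the red safety catch (rad), hinged along the press's x axis: 0 to 0.2 at the start, tongue in front of the lever rod and blocking it; 1.2 = its stop, paddle flipped over to the left (+y of the press) and tongue raised clear. Stays where it is left (about 0.05 N m of friction, 1 N at the paddle's end); the stop is rigid.
- catch_tip (a point): middle of the outer end of the red paddle of the catch, 75 mm from the hinge. The paddle is a flat plate 24 mm wide (along the press's x), 10 mm thick; at joint value 0 it leans 0.5 rad from upright to the right (-y of the press), at 1.2 it leans 0.7 rad to the left. Pushed to the left near its end, it flips.
- catch_hinge (a point): point on the catch's hinge axis under the paddle, 112 mm above the table, 45 mm to the front and 45 mm to the left of the lever's hinge.
- lever (a joint): angle of the pull lever (rad): 0 = at rest, leaning 0.30 rad away from the operator (+x of the press); 0.85 = stop, pulled towards the operator (-x of the press) to 0.55 rad past upright. A spring returns it to 0 when let go: about 2 N at the bar at rest, 6 N at the stop. While the catch is at its start it blocks the lever.
- lever_bar (a point): black round cross-bar at the top of the lever, 20 mm in diameter, 64 mm long along the press's y, with a 14 mm steel rod below its middle. This point: centre of the bar, 170 mm from the lever's hinge. About 202 mm above the table at rest.
- lever_hinge (a point): centre of the lever's hinge, 40 mm above the table; the hinge axis is the press's y.
- stack_mid: stack of large palm-leaf bowls, about 130 mm across, 92 mm high, a bystander; origin: centre of its underside
- pump_bottle: white pump bottle, 62 mm across, 177 mm high, a bystander; origin: centre of its underside
- water_bottle: water bottle, 62 mm across, 190 mm high, a bystander; origin: centre of its underside
- brush: flat brush lying down, 170 x 50 x 15 mm, a bystander; origin: centre of its underside (under the handle's front end, brush to +x)
- scraper: green hand scraper lying down, 100 x 50 x 22 mm, a bystander; origin: centre of its underside
Things that resemble listed ones, but are neither listed nor needed, are in the scene too. What is shaped like the bowl_2 but green or pink is not meant. Leave any yellow look-alike of the bowl_0 alone.

How it is judged:
On the way, in this order (a step that is already met when the one before it is completed fails the run):
1. all four pockets hold a bowl, upright and fully down, let go by the fingers, with the lever at rest (((distance between bowl_0 and pocket_0 below 0.009 m and angle between bowl_0's own z axis and vertical below 0.12 rad) or (distance between bowl_1 and pocket_0 below 0.009 m and angle between bowl_1's own z axis and vertical below 0.12 rad) or (distance between bowl_2 and pocket_0 below 0.009 m and angle between bowl_2's own z axis and vertical below 0.12 rad) or (distance between bowl_3 and pocket_0 below 0.009 m and angle between bowl_3's own z axis and vertical below 0.12 rad) or (distance between bowl_4 and pocket_0 below 0.009 m and angle between bowl_4's own z axis and vertical below 0.12 rad)) and ((distance between bowl_0 and pocket_1 below 0.009 m and angle between bowl_0's own z axis and vertical below 0.12 rad) or (distance between bowl_1 and pocket_1 below 0.009 m and angle between bowl_1's own z axis and vertical below 0.12 rad) or (distance between bowl_2 and pocket_1 below 0.009 m and angle between bowl_2's own z axis and vertical below 0.12 rad) or (distance between bowl_3 and pocket_1 below 0.009 m and angle between bowl_3's own z axis and vertical below 0.12 rad) or (distance between bowl_4 and pocket_1 below 0.009 m and angle between bowl_4's own z axis and vertical below 0.12 rad)) and ((distance between bowl_0 and pocket_2 below 0.009 m and angle between bowl_0's own z axis and vertical below 0.12 rad) or (distance between bowl_1 and pocket_2 below 0.009 m and angle between bowl_1's own z axis and vertical below 0.12 rad) or (distance between bowl_2 and pocket_2 below 0.009 m and angle between bowl_2's own z axis and vertical below 0.12 rad) or (distance between bowl_3 and pocket_2 below 0.009 m and angle between bowl_3's own z axis and vertical below 0.12 rad) or (distance between bowl_4 and pocket_2 below 0.009 m and angle between bowl_4's own z axis and vertical below 0.12 rad)) and ((distance between bowl_0 and pocket_3 below 0.009 m and angle between bowl_0's own z axis and vertical below 0.12 rad) or (distance between bowl_1 and pocket_3 below 0.009 m and angle between bowl_1's own z axis and vertical below 0.12 rad) or (distance between bowl_2 and pocket_3 below 0.009 m and angle between bowl_2's own z axis and vertical below 0.12 rad) or (distance between bowl_3 and pocket_3 below 0.009 m and angle between bowl_3's own z axis and vertical below 0.12 rad) or (distance between bowl_4 and pocket_3 below 0.009 m and angle between bowl_4's own z axis and vertical below 0.12 rad)) and contact force between the fingers and bowl_0 below 0.05 N and contact force between the fingers and bowl_1 below 0.05 N and contact force between the fingers and bowl_2 below 0.05 N and contact force between the fingers and bowl_3 below 0.05 N and contact force between the fingers and bowl_4 below 0.05 N and value of joint lever below 0.15 rad), for 0.2 s.
2. the safety catch is flipped over (at least 1.0 rad) with the lever still at rest (value of joint catch above 1 rad and value of joint lever below 0.15 rad), for 0.1 s.
3. the lever is pulled to its stop (at least 0.75 rad) (value of joint lever above 0.75 rad), for 0.2 s.
At the end, for the whole second after the job is handed in: Each pocket holds a bowl, its origin within 9 mm of the pocket's floor centre and upright within 0.12 rad; one spare stands upright within 30 mm of where it started; the catch is at 1.0 rad or more; the lever is at 0.75 rad or more, still, and the fingers bear on its bar with over 1 N (((distance between bowl_0 and pocket_0 below 0.009 m and angle between bowl_0's own z axis and vertical below 0.12 rad) or (distance between bowl_1 and pocket_0 below 0.009 m and angle between bowl_1's own z axis and vertical below 0.12 rad) or (distance between bowl_2 and pocket_0 below 0.009 m and angle between bowl_2's own z axis and vertical below 0.12 rad) or (distance between bowl_3 and pocket_0 below 0.009 m and angle between bowl_3's own z axis and vertical below 0.12 rad) or (distance between bowl_4 and pocket_0 below 0.009 m and angle between bowl_4's own z axis and vertical below 0.12 rad)) and ((distance between bowl_0 and pocket_1 below 0.009 m and angle between bowl_0's own z axis and vertical below 0.12 rad) or (distance between bowl_1 and pocket_1 below 0.009 m and angle between bowl_1's own z axis and vertical below 0.12 rad) or (distance between bowl_2 and pocket_1 below 0.009 m and angle between bowl_2's own z axis and vertical below 0.12 rad) or (distance between bowl_3 and pocket_1 below 0.009 m and angle between bowl_3's own z axis and vertical below 0.12 rad) or (distance between bowl_4 and pocket_1 below 0.009 m and angle between bowl_4's own z axis and vertical below 0.12 rad)) and ((distance between bowl_0 and pocket_2 below 0.009 m and angle between bowl_0's own z axis and vertical below 0.12 rad) or (distance between bowl_1 and pocket_2 below 0.009 m and angle between bowl_1's own z axis and vertical below 0.12 rad) or (distance between bowl_2 and pocket_2 below 0.009 m and angle between bowl_2's own z axis and vertical below 0.12 rad) or (distance between bowl_3 and pocket_2 below 0.009 m and angle between bowl_3's own z axis and vertical below 0.12 rad) or (distance between bowl_4 and pocket_2 below 0.009 m and angle between bowl_4's own z axis and vertical below 0.12 rad)) and ((distance between bowl_0 and pocket_3 below 0.009 m and angle between bowl_0's own z axis and vertical below 0.12 rad) or (distance between bowl_1 and pocket_3 below 0.009 m and angle between bowl_1's own z axis and vertical below 0.12 rad) or (distance between bowl_2 and pocket_3 below 0.009 m and angle between bowl_2's own z axis and vertical below 0.12 rad) or (distance between bowl_3 and pocket_3 below 0.009 m and angle between bowl_3's own z axis and vertical below 0.12 rad) or (distance between bowl_4 and pocket_3 below 0.009 m and angle between bowl_4's own z axis and vertical below 0.12 rad)) and ((distance of bowl_2 from where it was at the start of the episode below 0.03 m and angle between bowl_2's own z axis and vertical below 0.12 rad) or (distance of bowl_3 from where it was at the start of the episode below 0.03 m and angle between bowl_3's own z axis and vertical below 0.12 rad) or (distance of bowl_4 from where it was at the start of the episode below 0.03 m and angle between bowl_4's own z axis and vertical below 0.12 rad)) and value of joint catch above 1 rad and value of joint lever above 0.75 rad and contact force between the fingers and lever above 1 N and velocity of joint lever below 0.3 rad/s); the arm keeps its last pose, push and grip.
It fails at once if the lever is forced more than 0.15 rad while the catch is not clear of it (catch below 0.8 rad) (value of joint lever above 0.15 rad and value of joint catch below 0.8 rad).
It fails at once if a bowl that was already in a pocket is taken out (moved more than 20 mm) (distance of any of bowl_0, bowl_1 from where it was at the start of the episode above 0.02 m).
It fails at once if a bystander is shifted more than 30 mm or tipped (distance of any of stack_mid, pump_bottle, water_bottle, brush, scraper from where it was at the start of the episode above 0.03 m or angle between any of stack_mid, pump_bottle, water_bottle, brush, scraper's own z axis and vertical above 0.3 rad).
It also fails if it takes over 66 s, if anything falls off the work surface, if the arm or the gripper's body presses on something with over 40 N, if the wrist force passes 120 N, or if a joint passes its speed limit or range.

## Working session

There is one attempt and no reset: what is moved stays moved. The work goes in short steps, each a Python script; the robot and the scene stay as the last script left them, time stands still between calls to the robot, and variables do not carry over. Pictures are saved under pics/ and viewed, at most 10 in all, crops included, and the job is handed in when it is done.

```bash
mkdir -p pics; ls; cat > h.py <<'E'
import numpy as np, cv2
from station import env, effector, solver, viewer, workorder, search_frame, tip_of
def save(cam,fn):
    im,d=viewer.read_camera(cam); cv2.imwrite('pics/'+fn,im[:,:,::-1]); np.save('pics/'+fn[:-4]+'.npy',d); return im,d
def cloud(cam,d):
    i=viewer.camera_info(cam); K=np.array(i['intrinsics'])
    if cam=='wrist':
        s=env.sense(); T=np.array(i['T_tool_cam']); R=np.array(s['tcp_rot'])@T[:3,:3]; e=np.array(s['ee_pos'])+np.array(s['tcp_rot'])@T[:3,3]
    else: R=np.array(i['rotation']); e=np.array(i['eye'])
    v,u=np.mgrid[:d.shape[0],:d.shape[1]]
    p=np.stack([(u-K[0,2])/K[0,0]*d,-(v-K[1,2])/K[1,1]*d,-d],-1)
    return p@R.T+e
E
python3 - <<'E'
from h import *
np.set_printoptions(precision=3,suppress=True)
for c in ['scene','side']:
    save(c,c+'0.png'); i=viewer.camera_info(c); print(c,i)
    for n in ['press','pocket_0','bowl_0','catch_tip','catch_hinge','lever_bar','lever_hinge','stack_mid','pump_bottle','water_bottle','brush','scraper']:
        print(n,[(np.round(r['at'],3).tolist(),round(r['score'],2)) for r in tip_of(c,n)])
print(env.sense()['t'], viewer.camera_info('wrist'))
E
```

```text
pics
scene {'intrinsics': array([[406.109,   0.   , 282.314],
       [  0.   , 406.109, 215.836],
       [  0.   ,   0.   ,   1.   ]]), 'eye': array([ 1.494, -0.128,  1.25 ]), 'rotation': array([[ 0.132, -0.728,  0.673],
       [ 0.991,  0.103, -0.083],
       [-0.009,  0.678,  0.735]])}
press [([0.514, 0.07, -0.001], 0.6)]
pocket_0 [([0.506, -0.083, 0.013], 0.81), ([0.473, 0.154, 0.009], 0.81), ([0.485, 0.075, 0.008], 0.69), ([0.492, -0.003, 0.012], 0.59), ([0.444, 0.283, 0.18], 0.18)]
bowl_0 [([0.504, -0.083, 0.007], 0.8), ([0.63, -0.285, 0.002], 0.7), ([0.528, -0.253, 0.0], 0.69), ([0.504, -0.381, 0.001], 0.61), ([0.406, -0.209, 0.003], 0.61), ([0.68, -0.382, -0.0], 0.53), ([0.473, 0.152, 0.013], 0.47), ([0.404, -0.32, 0.001], 0.46)]
catch_tip [([0.44, 0.28, 0.178], 0.62)]
catch_hinge [([0.435, 0.31, 0.112], 0.78)]
lever_bar [([0.537, 0.277, 0.204], 0.44)]
lever_hinge [([0.487, 0.275, 0.036], 0.76)]
stack_mid [([0.533, 0.509, -0.001], 0.74)]
pump_bottle [([0.365, 0.423, 0.0], 0.84), ([0.442, 0.282, 0.18], 0.52), ([0.63, -0.283, 0.003], 0.49), ([0.286, -0.29, 0.002], 0.38)]
water_b
[... 940 characters left out ...]

lever_bar [([0.538, 0.28, 0.201], 0.84), ([0.403, -0.324, -0.003], 0.38)]
lever_hinge [([0.487, 0.272, 0.041], 0.57)]
stack_mid [([0.474, 0.156, 0.008], 0.68), ([0.53, 0.513, 0.004], 0.55), ([0.438, 0.308, 0.111], 0.42)]
pump_bottle [([0.507, -0.085, 0.009], 0.62)]
water_bottle [([0.614, -0.493, -0.003], 0.67)]
brush [([0.285, -0.294, -0.0], 0.81)]
scraper [([0.322, 0.26, -0.001], 0.52)]
1.3 {'intrinsics': array([[345.407,   0.   , 286.306],
       [  0.   , 345.407, 208.714],
       [  0.   ,   0.   ,   1.   ]]), 'T_tool_cam': array([[ 0.   ,  0.97 ,  0.242,  0.069],
       [ 1.   , -0.   ,  0.   , -0.   ],
       [ 0.   ,  0.242, -0.97 , -0.196],
       [ 0.   ,  0.   ,  0.   ,  1.   ]])}
```

View pics/scene0.png

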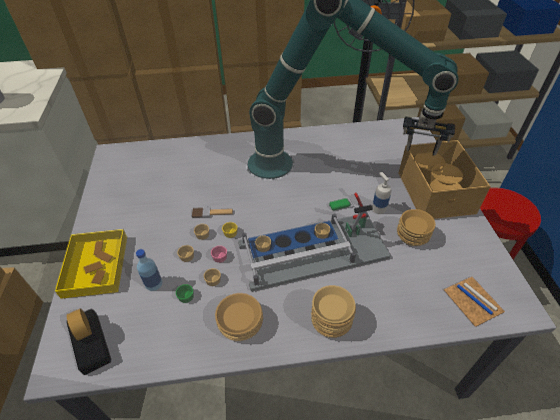

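View pics/side0.png

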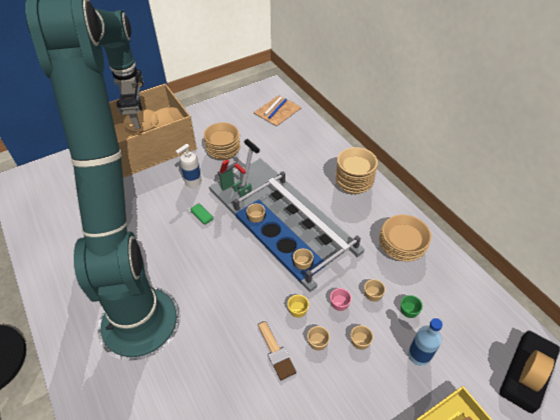

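The brown spares are near scene px (201,231), (186,253) and (212,277). The yellow (230,230), pink (219,255) and green (185,293) bowls are look-alikes. The two middle pockets, at about px (283,241) and (302,237), are empty. Next I'll look from close by with the wrist camera.

```bash
cat >> h.py <<'E'
np.set_printoptions(precision=4,suppress=True)
def rot(th): # tool y along (cos,sin), pointing down
    c,s=np.cos(th),np.sin(th); return np.array([[-s,c,0],[c,s,0],[0,0,-1.]])
from scipy.optimize import least_squares
def circ(p):
    r=least_squares(lambda q:np.hypot(p[:,0]-q[0],p[:,1]-q[1])-q[2],[*p[:,:2].mean(0),.03],loss='soft_l1',f_scale=.001); return r.x
def rim(P,c,lo=.028,hi=.06):
    m=(np.hypot(P[...,0]-c[0],P[...,1]-c[1])<.045)&(P[...,2]>lo)&(P[...,2]<hi); p=P[m]
    if len(p)<20: return None
    zt=np.percentile(p[:,2],90); p=p[p[:,2]>zt-.005]; return circ(p),zt,len(p)
def pocket(P,c): # boundary of low (floor) area inside plate
    m=(np.hypot(P[...,0]-c[0],P[...,1]-c[1])<.05)&(P[...,2]<.017)&(P[...,2]>.003)
    n,l,st,ce=cv2.connectedComponentsWithStats(m.astype(np.uint8)); k=1+np.argmax(st[1:,4]); 
    cs,_=cv2.findContours((l==k).astype(np.uint8),0,1); q=max(cs,key=len)[:,0]; p=P[q[:,1],q[:,0]]
    mm=(np.hypot(P[...,0]-c[0],P[...,1]-c[1])<.045)&(P[...,2]>.019)
    return circ(p),np.median(P[l==k][:,2]),np.median(P[mm][:,2]),st[k]
E
python3 - <<'E'
from h import *
th=.138
S=[(.404,-.32),(.506,-.38),(.63,-.283)]
B=[(.506,-.084),(.473,.153)]; E=[(.493,-.005),(.4855,.075)]
for c in ['scene','side']:
    P=cloud(c,np.load(f'pics/{c}0.npy'))
    for b in S+B: print(c,b,rim(P,b))
    for b in E: print(c,b,pocket(P,b))
def look(fn,pos,what):
    env.reach(pos,rot(th)); im,d=save('wrist',fn); P=cloud('wrist',d)
    for b in what: print(fn,b,rim(P,b))
    return P
P=look('w1.png',[.489,.06,.27],B)
for b in E: print('pocket',b,pocket(P,b))
for n in ['pocket_0','catch_tip','catch_hinge','lever_bar','lever_hinge']: print(n,[(np.round(r['at'],3).tolist(),round(r['score'],2)) for r in tip_of('wrist',n)])
P=look('w2.png',[.50,-.30,.25],S)
s=env.sense();print(s['t'],s['joint_positions'])
E
```

```text
scene (0.404, -0.32) (array([ 0.4071, -0.3178,  0.0281]), np.float64(0.03683261501345161), 39)
scene (0.506, -0.38) (array([ 0.508 , -0.3774,  0.0293]), np.float64(0.03713157772359738), 29)
scene (0.63, -0.283) (array([ 0.6306, -0.2791,  0.0289]), np.float64(0.037112973264571594), 41)
scene (0.506, -0.084) (array([ 0.5099, -0.0825,  0.0293]), np.float64(0.046034363468864824), 43)
scene (0.473, 0.153) (array([0.4772, 0.1555, 0.0286]), np.float64(0.045227944723405855), 42)
scene (0.493, -0.005) (array([ 0.4911, -0.0035,  0.0295]), np.float64(0.011306497444659724), np.float64(0.02261770963877119), array([273, 234,  19,  13, 161], dtype=int32))
scene (0.4855, 0.075) (array([0.4798, 0.0784, 0.0292]), np.float64(0.01063810620257244), np.float64(0.02271118272126904), array([295, 230,  16,  13, 149], dtype=int32))
side (0.404, -0.32) (array([ 0.4008, -0.3209,  0.0288]), np.float64(0.03635928641840107), 81)
side (0.506, -0.38) (array([ 0.5025, -0.3807,  0.0286]), np.float64(0.03600807774006918), 87)
side (0.63, -0.283) (array([ 0.6266, -0.2829,  0.0287]), np.float64(0.03589704323670717), 65)

[... 864 characters left out ...]
201,   48,   45, 1699], dtype=int32))
pocket (0.4855, 0.075) (array([0.4837, 0.0758, 0.032 ]), np.float64(0.009957262423719748), np.float64(0.40230321232498223), array([ 260,  139,   50,   50, 1939], dtype=int32))
pocket_0 [([0.496, -0.002, 0.012], 0.83), ([0.485, 0.076, 0.012], 0.6)]
catch_tip []
catch_hinge []
lever_bar []
lever_hinge []
w2.png (0.404, -0.32) (array([ 0.4018, -0.3178,  0.0285]), np.float64(0.034296098500952665), 505)
w2.png (0.506, -0.38) (array([ 0.5033, -0.3772,  0.0286]), np.float64(0.034144082538963956), 453)
w2.png (0.63, -0.283) (array([ 0.6264, -0.2794,  0.0286]), np.float64(0.034045598674314004), 513)
5.0833 [-0.1674  0.3641  0.8383  1.744  -0.2933  1.1645  0.8965]
```

View pics/w1.png

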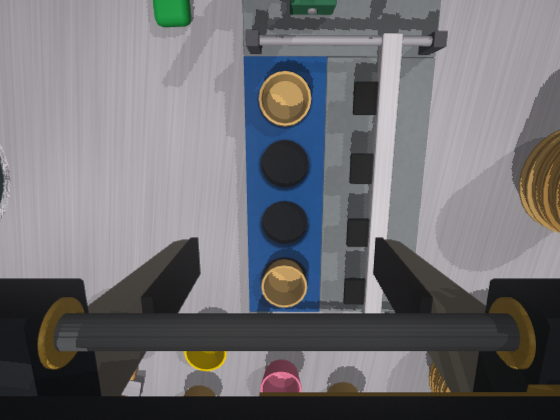

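View pics/w2.png

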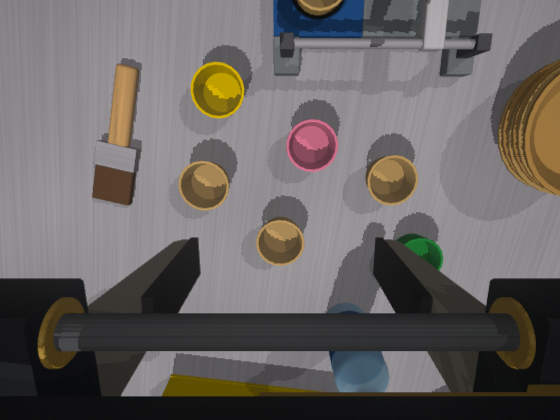

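The wrist view shows pockets empty at px (285,163) and (285,222), and brown spares at (204,186), (280,242) and (392,180). I'll pick the first spare and measure how it sits in the hand.

```bash
cat >> h.py <<'E'
def pick(c,th,sq=12):
    env.reach([*c,.12],rot(th)); env.movel([*c,.018],rate=.15); effector.grasp(squeeze=sq)
    s=env.sense(); print('w',s['gripper_width'],s['grasp_force'],'t',s['t'])
    env.movel([*c,.13],rate=.2)
def held(fn):
    im,d=save('wrist',fn); P=cloud('wrist',d); s=env.sense(); t=np.array(s['ee_pos'])
    r=rim(P,t[:2],t[2]+.005,t[2]+.03); print('held',r,'tcp',t,'w',s['gripper_width'])
    Rt=np.array(s['tcp_rot']); 
    if r: print('off tool x,y',(Rt.T@np.array([*(r[0][:2]-t[:2]),0]))[:2], 'rim-tcp z',r[1]-t[2])
E
python3 - <<'E'
from h import *
pick((.4018,-.3178),.138)
held('h1.png')
env.reach([.4944,-.0035,.16],rot(.138)); held('h2.png'); print(env.sense()['t'])
E
```

```text
w 0.0006930530380927757 0.0 t 7.9583
held (array([ 0.4058, -0.3549,  0.0485]), np.float64(0.15849507640242202), 107) tcp [ 0.4011 -0.317   0.1288] w 0.00033387816462303007
off tool x,y [-0.0382 -0.0007] rim-tcp z 0.02964791729700797
held (array([ 0.4977, -0.0357,  0.0411]), np.float64(0.1896642591143885), 106) tcp [ 0.4942 -0.0052  0.1599] w 0.0004601156698823372
off tool x,y [-0.0307 -0.0006] rim-tcp z 0.029810854760578626
10.0167
```

View pics/h2.png

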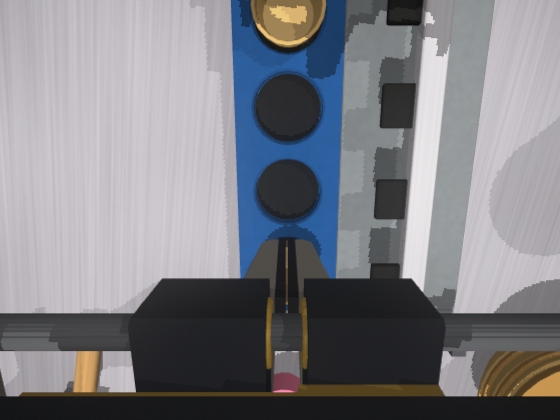

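The grasp missed: the fingers are fully shut (tips at px (287,240)) and no bowl is held. I'll look at where the bowl went.

```bash
python3 - <<'E'
from h import *
effector.release()
env.reach([.45,-.28,.25],rot(.138)); im,d=save('wrist','w3.png'); P=cloud('wrist',d)
for b in [(.404,-.32),(.506,-.38),(.63,-.283)]: print(b,rim(P,b))
print([(np.round(r['at'],3).tolist(),round(r['score'],2)) for r in tip_of('wrist','bowl_2')])
save('side','s2.png'); print(env.sense()['t'])
E
```

```text
(0.404, -0.32) (array([ 0.4016, -0.3175,  0.0286]), np.float64(0.0340922045531263), 471)
(0.506, -0.38) (array([ 0.5031, -0.3769,  0.0286]), np.float64(0.03386573547247469), 451)
(0.63, -0.283) (array([ 0.6262, -0.2791,  0.0286]), np.float64(0.033839750577048446), 523)
[([0.503, -0.379, 0.004], 0.82), ([0.526, -0.25, 0.006], 0.8), ([0.408, -0.206, 0.003], 0.76), ([0.4, -0.317, -0.002], 0.75), ([0.685, -0.376, -0.002], 0.63), ([0.629, -0.274, 0.002], 0.62), ([0.504, -0.083, 0.006], 0.61)]
12.675
```

View pics/w3.png

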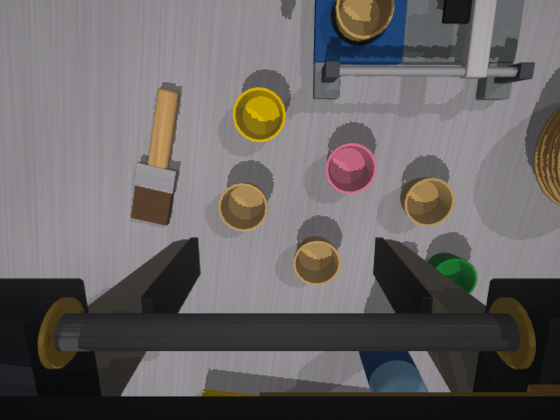

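All spares are still in place (bowl A at px (243,207)), so the fingers closed over the rim. The finger tips may retract when open, so I'll measure them from the depth pictures.

```bash
python3 - <<'E'
from h import *
T=np.array(viewer.camera_info('wrist')['T_tool_cam']);K=viewer.camera_info('wrist')['intrinsics']
for f in ['w3','w1','h2']:
    d=np.load(f'pics/{f}.npy'); v,u=np.mgrid[:420,:560]
    p=np.stack([(u-K[0,2])/K[0,0]*d,-(v-K[1,2])/K[1,1]*d,-d],-1)@T[:3,:3].T+T[:3,3]
    m=(d>.02)&(p[...,2]<.03)&(p[...,2]>-.08)&(abs(p[...,0])<.04)
    q=p[m]; print(f,m.sum(),'xyz max',q.max(0),'min',q.min(0))
    for a in (-.06,-.05,-.045,-.02,0): 
        k=q[(abs(q[:,1]-a)<.004)]; print(a,len(k), k[:,2].max() if len(k) else None, np.percentile(k[:,0],[5,95]) if len(k) else '')
E
```

```text
w3 5983 xyz max [ 0.0117  0.0616 -0.0251] min [-0.0104 -0.0628 -0.08  ]
-0.06 464 -0.02718048278015972 [0.0098 0.0112]
-0.05 2304 -0.025062417841618584 [-0.0075  0.0109]
-0.045 1809 -0.025621052023871854 [-0.0079  0.0107]
-0.02 0 None 
0 0 None 
w1 5994 xyz max [ 0.0116  0.0615 -0.0253] min [-0.0104 -0.0626 -0.08  ]
-0.06 457 -0.027142324352941033 [0.0097 0.0113]
-0.05 2302 -0.025315007495686492 [-0.0075  0.0108]
-0.045 1813 -0.025315007495686492 [-0.0079  0.0107]
-0.02 0 None 
0 0 None 
h2 2816 xyz max [ 0.0117  0.0159 -0.0253] min [-0.0097 -0.0168 -0.08  ]
-0.06 0 None 
-0.05 0 None 
-0.045 0 None 
-0.02 12 -0.0656797411157814 [0.01  0.011]
0 899 -0.025283709034821245 [0.0007 0.0109]
```

The pictures put the real fingertips about 25 mm short of the reported TCP, open and shut alike, which explains the miss. From here I command z 25 mm lower.

```bash
cat >> h.py <<'E'
DZ=.025
def pick(c,th,sq=12):
    env.reach([*c,.08],rot(th)); env.movel([*c,.018-DZ],rate=.12)
    print('fz',env.sense()['wrist_force'],env.sense()['ee_pos']); effector.grasp(squeeze=sq)
    s=env.sense(); print('w',s['gripper_width'],s['grasp_force'],'t',s['t'])
    env.movel([*c,.10],rate=.2)
def held(fn):
    im,d=save('wrist',fn); P=cloud('wrist',d); s=env.sense(); t=np.array(s['ee_pos'])
    r=rim(P,t[:2],t[2]+.015,t[2]+.055); print('held',r,'tcp',t,'w',s['gripper_width'])
    Rt=np.array(s['tcp_rot']); 
    if r: print('off tool x,y',(Rt.T@np.array([*(r[0][:2]-t[:2]),0]))[:2], 'rim-tcp z',r[1]-t[2])
E
python3 - <<'E'
from h import *
pick((.4017,-.3176),.138)
if env.sense()['gripper_width']>.03:
    env.reach([.4944,-.0035,.12],rot(.138)); env.pause(.2); held('h3.png')
print(env.sense()['t'])
E
```

```text
fz [ 0.4548 -0.5066 -0.4445] [ 0.4022 -0.318  -0.0064]
w 0.06103201147040495 12.000260499771684 t 14.875
held (array([ 0.4936, -0.0022,  0.0319]), np.float64(0.16555882561336555), 1482) tcp [ 0.4944 -0.0047  0.12  ] w 0.061579149086042353
off tool x,y [ 0.0025 -0.0004] rim-tcp z 0.04551753253374727
17.05
```

View pics/h3.png

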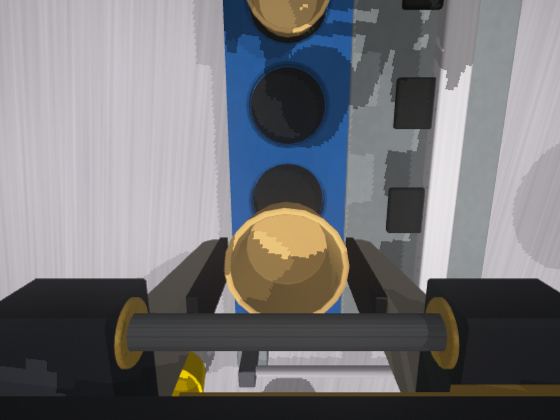

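The bowl is held upright between the fingers (rim ellipse about px (287,263), 120 px wide). I'll refit its rim with a colour mask.

```bash
cat >> h.py <<'E'
def heldrim(fn):
    im=cv2.imread('pics/'+fn); d=np.load('pics/'+fn[:-4]+'.npy'); P=cloud('wrist',d); s=env.sense(); t=np.array(s['ee_pos']); Rt=np.array(s['tcp_rot'])
    hsv=cv2.cvtColor(im,cv2.COLOR_BGR2HSV); m=cv2.inRange(hsv,(8,70,60),(28,255,255))>0
    Q=(P-t)@Rt; m&=(np.hypot(Q[...,0],Q[...,1])<.045)&(Q[...,2]<-.01)&(Q[...,2]>-.06)
    q=Q[m]; b=np.degrees(np.arctan2(q[:,1],q[:,0]))//15; top=[]
    for k in np.unique(b):
        w=q[b==k]; w=w[w[:,2]<np.percentile(w[:,2],3)+.002]; top.append(np.median(w,0))
    top=np.array(top); c=circ(top); A=np.c_[top[:,:2],np.ones(len(top))]; pl=np.linalg.lstsq(A,top[:,2],rcond=None)[0]
    print('rim tool',c,'n',len(top),'plane',pl,'wrist z',s['wrist_force'][2]); return c,pl
E
python3 - <<'E'
from h import *
heldrim('h3.png')
E
```

```text
rim tool [ 0.     -0.0006  0.0284] n 24 plane [-0.0477 -0.0005 -0.0392] wrist z -0.5978648112154341
```

```bash
cat >> h.py <<'E'
def place(c,zt=.005):
    c=np.array(c); env.movel([*c,.04],rate=.15); e=c-np.array(env.sense()['ee_pos'])[:2]; print('err',e)
    c=c+e; f0=np.array(env.sense()['wrist_force'])
    for z in np.arange(.028,zt-.0005,-.003).tolist()+[zt]:
        env.movel([*c,z],rate=.08); s=env.sense(); f=np.array(s['wrist_force'])-f0
        if f[2]>4: break
    print('z',s['ee_pos'],'f',f,'w',s['gripper_width'],'t',s['t'])
    return c
E
python3 - <<'E'
from h import *
place((.4944,-.0035))
E
```

```text
err [-0.0005  0.0005]
z [ 0.4938 -0.003   0.0049] f [-1.0705  0.5669 -0.947 ] w 0.06130892229504181 t 20.0333
```

```bash
python3 - <<'E'
from h import *
effector.release(); env.movel([.4938,-.0035,.14],rate=.3)
im,d=save('wrist','p1.png'); P=cloud('wrist',d); print('placed',rim(P,(.4944,-.0035)),rim(P,(.505,-.083)),rim(P,(.473,.154)))
pick((.6263,-.2793),.138)
s=env.sense()
if s['gripper_width']>.03:
    env.reach([.4836,.0762,.10],rot(.138)); env.pause(.1); save('wrist','h4.png'); heldrim('h4.png')
print(env.sense()['t'])
E
```

```text
placed (array([ 0.4926, -0.0036,  0.0285]), np.float64(0.043135807201768406), 961) (array([ 0.5044, -0.0812,  0.0285]), np.float64(0.04294621598490457), 798) (array([0.4722, 0.1546, 0.0284]), np.float64(0.04330293226732382), 597)
fz [ 0.2171  0.4757 -0.5513] [ 0.6267 -0.2798 -0.0064]
w 0.0596094964348805 11.998978781211918 t 23.9583
rim tool [-0.0002 -0.0006  0.0284] n 24 plane [-0.0492  0.0028 -0.0393] wrist z 0.04872245742060832
26.2167
```

```bash
python3 - <<'E'
from h import *
place((.4834,.0758)); effector.release(); env.movel([.4834,.0758,.14],rate=.3)
im,d=save('wrist','p2.png'); P=cloud('wrist',d)
for c in [(.4934,-.0035),(.4834,.0762),(.505,-.082),(.473,.154)]: print(rim(P,c))
env.reach([.46,.23,.33],rot(.138)); effector.grasp(squeeze=20); im,d=save('wrist','c1.png'); P=cloud('wrist',d)
for n in ['catch_tip','catch_hinge','lever_bar','lever_hinge']: print(n,[(np.round(r['at'],3).tolist(),round(r['score'],2)) for r in tip_of('wrist',n)])
hsv=cv2.cvtColor(im,cv2.COLOR_RGB2HSV); m=((hsv[...,0]<8)|(hsv[...,0]>172))&(hsv[...,1]>130)&(hsv[...,2]>60)&(P[...,2]>.08)
q=P[m]; print('red',len(q),np.percentile(q,[2,50,98],axis=0)); 
t=q[q[:,2]>np.percentile(q[:,2],98)-.006]; print('top',t.mean(0),t.min(0),t.max(0))
b=P[(P[...,2]>.19)&(P[...,2]<.225)&(np.hypot(P[...,0]-.537,P[...,1]-.278)<.045)]; print('bar',len(b),np.percentile(b,[2,50,98],axis=0))
print(env.sense()['t'],env.sense()['ee_pos'])
E
```

```text
err [-0.0004  0.0007]
z [0.4829 0.0765 0.0049] f [-0.9597 -0.3195  0.8013] w 0.05953992403928958 t 29.0667
(array([ 0.4926, -0.003 ,  0.0284]), np.float64(0.042979243364521635), 773)
(array([0.4816, 0.0756, 0.0285]), np.float64(0.043143503267419635), 954)
(array([ 0.5044, -0.0815,  0.0285]), np.float64(0.04282757404367097), 569)
(array([0.4722, 0.1551, 0.0284]), np.float64(0.04311875985137701), 1155)
catch_tip [([0.439, 0.282, 0.177], 0.97)]
catch_hinge [([0.436, 0.313, 0.114], 0.89)]
lever_bar [([0.505, -0.082, 0.007], 0.62), ([0.538, 0.281, 0.206], 0.57)]
lever_hinge [([0.491, 0.277, 0.038], 0.87)]
red 1260 [[0.4278 0.2681 0.1157]
 [0.4459 0.2934 0.1374]
 [0.498  0.3136 0.1814]]
top [0.4403 0.2844 0.1859] [0.4283 0.2777 0.1755] [0.4518 0.2975 0.5264]
bar 1548 [[0.5248 0.2503 0.1952]
 [0.5345 0.2813 0.21  ]
 [0.5467 0.3108 0.2124]]
32.9167 [0.46 0.23 0.33]
```

View pics/c1.png

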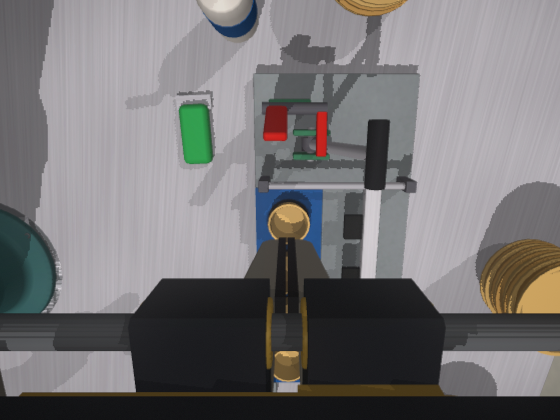

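All four rims sit at 43 mm in line, so the bowls are seated. The red paddle is at px (276,123), with the tongue at (322,133) and the bar at (377,155). Now I'll flip the catch.

```bash
python3 - <<'E'
from h import *
R=rot(.138); py=np.array([-.138,.990]); h=np.array([.4365,.312]); Z=.155-DZ
p=lambda l,z:[*(h+l*py),z]
env.reach(p(-.072,.24),R); env.movel(p(-.072,Z),rate=.2)
f0=np.array(env.sense()['wrist_force']); env.movel(p(0,Z),rate=.1); print(np.array(env.sense()['wrist_force'])-f0)
for l in np.arange(.004,.027,.003):
    env.movel(p(l,Z),rate=.08); s=env.sense(); f=(np.array(s['wrist_force'])-f0); fl=f[:2]@py; print(round(l,3),f,fl)
    if fl<-6: break
env.movel(p(-.02,Z),rate=.3); env.movel(p(-.05,.27),rate=.3)
im,d=save('wrist','c2.png'); P=cloud('wrist',d)
for n in ['catch_tip','catch_hinge','lever_bar']: print(n,[(np.round(r['at'],3).tolist(),round(r['score'],2)) for r in tip_of('wrist',n)])
print(env.sense()['t'])
E
```

```text
[0.1645 0.477  0.5192]
0.004 [ 0.5934 -0.9093  1.0189] -0.9820650227457854
0.007 [ 0.618  -0.4406  0.0315] -0.5214296895672061
0.01 [ 0.1156  0.0459 -0.1456] 0.029516905113762912
0.013 [ 0.3706 -0.7939  0.3076] -0.837134090386137
0.016 [-0.5538  0.9035  0.5023] 0.970871056705115
0.019 [0.1484 0.3228 0.6492] 0.2991386994970181
0.022 [ 0.8565 -2.3009  1.2538] -2.3960535064597708
0.025 [ 0.3996 -8.1519  2.1398] -8.125549100258686
catch_tip [([0.432, 0.361, 0.166], 0.82), ([0.484, 0.079, 0.01], 0.4)]
catch_hinge [([0.435, 0.313, 0.112], 0.57)]
lever_bar [([0.537, 0.28, 0.204], 0.59), ([0.507, -0.082, 0.009], 0.43)]
38.0667
```

View pics/c2.png

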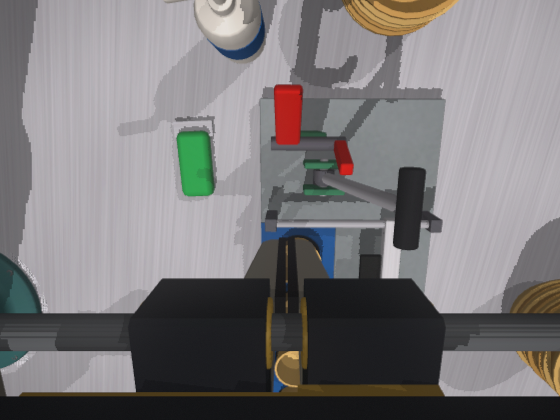

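The catch is at its stop: the paddle leans left at px (288,113) and the tongue is clear at (344,157). Next I'll pull the bar (px (409,208)) from behind with shut fingers, beside the rod.

```bash
python3 - <<'E'
from h import *
R=rot(.138); py=np.array([-.138,.990]); px=np.array([.990,.138]); b=np.array([.537,.280])-.020*py; Z=.167-DZ
p=lambda l,z=Z:[*(b+l*px),z]
env.reach(p(.055,.26),R); env.movel(p(.055),rate=.25)
f0=np.array(env.sense()['wrist_force'])
env.movel(p(.015),rate=.1); print((np.array(env.sense()['wrist_force'])-f0)@[*px,0])
env.movel(p(-.095),rate=.1); print((np.array(env.sense()['wrist_force'])-f0)@[*px,0])
for l in np.arange(-.100,-.131,-.003):
    env.movel(p(l),rate=.06); s=env.sense(); f=(np.array(s['wrist_force'])-f0); print(round(l,3),f,f@[*px,0])
    if f@[*px,0]>15: break
save('wrist','l1.png')
print([(np.round(r['at'],3).tolist(),round(r['score'],2)) for r in tip_of('wrist','lever_bar')]); 
for c in ['scene','side']:
    save(c,c+'9.png'); 
    for n in ['lever_bar','catch_tip']: print(n,[(np.round(r['at'],3).tolist(),round(r['score'],2)) for r in tip_of(c,n)])
print(s['ee_pos'],env.sense()['t'])
E
```

```text
2.930569115364699
5.8107257063694195
-0.1 [ 6.1577  0.4302 -4.4556] 6.155506592357202
-0.103 [ 6.2093  1.6829 -5.4556] 6.3794278567139076
-0.106 [ 7.1519  1.2062 -6.2803] 7.2468465775573065
-0.109 [ 6.4726  0.1433 -5.518 ] 6.427649762999024
-0.112 [ 6.7626  0.7296 -6.5591] 6.795670497927062
-0.115 [ 9.387   1.3479 -6.7626] 9.479098522739854
-0.118 [ 15.0775   2.9956 -13.4565] 15.340150632951675
[([0.398, 0.258, 0.185], 0.89)]
lever_bar [([0.399, 0.257, 0.186], 0.73), ([0.49, -0.004, 0.01], 0.35)]
catch_tip [([0.43, 0.36, 0.167], 0.53)]
lever_bar [([0.399, 0.262, 0.187], 0.53)]
catch_tip [([0.486, 0.074, 0.014], 0.69), ([0.428, 0.36, 0.17], 0.57)]
[0.4262 0.2442 0.1419] 43.2917
```

```bash
python3 - <<'E'
import cv2
a=cv2.imread('pics/l1.png'); c=cv2.imread('pics/scene9.png')[130:330,150:450]
c=cv2.resize(c,(630,420)); cv2.imwrite('pics/fin.png',cv2.resize(cv2.hconcat([a,c]),(800,282)))
E
```

```text
(no output)
```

View pics/fin.png

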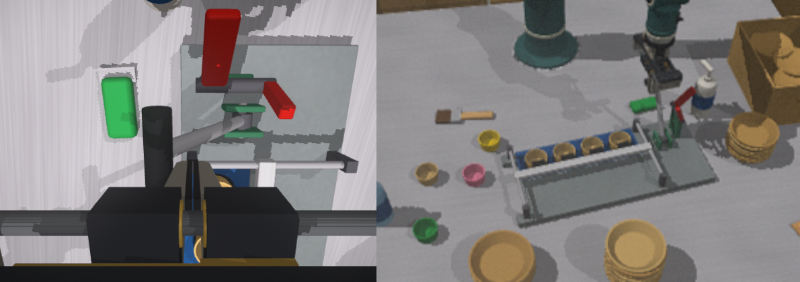

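The force jump and the bar's position (0.399, 0.259, 0.186) show the lever is at its stop. In the final picture the bar (px (158,160)) is held, the catch is over to the left, and all four pockets are full with the gate above them. I'm handing in.

```bash
python3 - <<'E'
from h import *
env.pause(.2); print(env.sense()['wrist_force']); print(workorder.finish_job())
E
```

```text
[ 14.9947   2.6612 -10.8705]
the job is handed in; nothing more can be done
None
```

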